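Lock the spares case with its slotted turn latch

TASK

Take the flat screwdriver out of its wooden stand, set its blade on the slotted stud of the steel case's latch and, pressing only lightly (never pushing the sprung stud down more than 2 mm, about 9 N), rotate it until the blade drops fully into the slot; then, still without pressing hard, gently turn the latch clockwise with the blade in the slot until its bar lies squarely across onto the lid. Put the screwdriver back upright, fully home in its stand, without touching the case with the fingers or disturbing the other things.

Things in the scene. Friction and masses are not known exactly. Their poses are not given: they have to be found in the camera images.
- driver: The flat screwdriver, black handle, steel shaft, 147 mm long, 110 g, upright in its stand at first, shoulder on the stand's top. Origin at the centre of the blade's end, z up to the handle. Blade 12 mm wide along x, 2.4 mm thick along y, 16 mm long; shaft 8 mm across up to 66 mm from the origin; round shoulder 28 mm across from 66 to 72 mm, then the handle.
- driver_grip (a point): Best place to grip the screwdriver, on its axis 115 mm from the blade's end. The handle, 72 to 147 mm from the blade's end, is 28 mm along the driver's x, with two flats 22 mm apart along its y.
- stand: The screwdriver's fixed wooden block, 80 x 80 x 75 mm, with one round hole 19 mm across right through its middle. Origin at the centre of the underside, z up.
- stand_hole (a point): Centre of the mouth of the stand's hole, 75 mm above the table; with the screwdriver home the blade's end is 66 mm below this point.
- case: Fixed grey steel spares case, 160 (x) x 130 (y) x 55 mm, with a flat 4 mm lid over its -x half (top at 59 mm) and near its +x end a turn latch: a flat bar carrying a round slotted steel stud, 25 mm across with a collar of 18 mm inner diameter standing 4 mm above the slotted face. Origin at the centre of the underside, z up.
- stud_face (a point): Fixed point of the case on the latch's axis, 74 mm above the table, at the stud's slotted face at rest. Slot 4.4 mm wide, 5 mm deep, 16 mm long; it takes the blade within about 8 degrees, down to 5 mm below this point. The stud is sprung: it holds 2 N, then sinks 1 mm per 3.5 N and comes back up when released or when the blade finds the slot.
- latch (a joint): Angle of the latch bar, rad, growing clockwise from above: 0 is the bar pointing to the case's -y, pi/2 is squarely across onto the lid, to the case's -x. Stays where left; starts at 0.5 to 0.8, free up to 2.3; turning takes about 0.05 N m. The slot's direction is not measured: it may lie at any angle to the bar, and turns with the bar.
- stud_spring (a joint): How far the sprung stud is pushed down from rest, m; 0 with nothing pressing on it.
- bar_tip (a point): The end of the latch's flat steel bar (16 mm wide, 5 mm thick), 54 mm out from the latch's axis, 66 mm above the table, on the bar's upper face.
- jar: Bystander: small jar, 48 mm across, 70 mm tall. Origin under its centre.
- tape: Bystander: bare cardboard tape core lying flat, 90 mm across, 24 mm tall. Origin under its centre.
- tin: Bystander: can, 60 mm across, 100 mm tall. Origin under its centre.
- carton: Bystander: cardboard carton, 100 x 70 x 60 mm. Origin under its centre.
- polish: Bystander: bottle, 44 mm across, 120 mm tall. Origin under its centre.
- hammer: Bystander: hammer lying flat, 260 mm long. Origin under its centre.
- lastblock: Bystander: wooden block, 90 x 50 x 35 mm. Origin under its centre.
There are look-alikes about, which are no part of the job. What is shaped like the case but orange is not meant.

How it is judged:
By the outcome, as a careful person would: the job done as asked, in the order asked, and still so for the second after the job is handed in, with the robot touching nothing.
It also fails if it takes over 69 s, if anything falls off the work surface, if the arm or the gripper's body presses on something with over 40 N, if the wrist force passes 120 N, or if a joint passes its speed limit or range.

ROBOT

A 6-joint arm with a two-finger parallel gripper is mounted at the origin on the work surface. World frame = base frame: x ahead of the robot, y to its left, z up, the work surface at z = 0. Lengths are in m, angles in degrees, forces in N, time in s.
With the tool pointing down it reaches from about 0.4 to 0.825 m from the base axis. Payload 7 kg.
Tool frame: the origin (TCP) lies midway between the tips of the shut fingers; the grasp point (between the pads) lies r.grip_depth behind it (r.grip_depth is the distance from the TCP to the grasp point, in m); z points along the fingers, y is the line along which they close (so a half turn about z gives the same grasp; the last joint's range is limited). The gripper opens to 88 mm and grips with 3 to 60 N. Pads are 19 mm wide; open, the fingers measure 130 mm over their backs; the gripper's body (78 mm by 193 mm) begins 47 mm behind the grasp point.
Start: joints at [92.882, 20.546, 0.682, 0, -70.136, -16.507], TCP at [0.159, 0.656, 0.196] pointing down, gripper open.
Joint ranges: [-176.03, 176.03], [-82.01, 121.73], [-58.28, 71.71], [-173.87, 95.51], [-174.79, -0.11], [-173.66, 173.66]. Speed limits (degrees/s): [136.94, 136.94, 172.46, 180, 180, 180].

INTERFACE

Orientations are given as [roll, pitch, yaw] about the fixed x, y, z axes, in that order (R = Rz(yaw) Ry(pitch) Rx(roll)).
In Python, from plant import r gives the robot as it stands.
- The arm moves only by the shell command python3 -m pendant 'ROWS' [OPENING] [FORCE]. ROWS is a JSON list of rows, 1 to 12 of them, each an object with the fields d (a list: dx, dy, dz in m), rotvec (a list: a rotation vector rx, ry, rz in degrees); a field left out counts as zero; each row is the pose to reach, as a shift and turn from the pose commanded when the command began, along the tool's axes at that moment; what a row does not reach only later rows make up. A row lasts 1/12 s, in which the tool goes at most 0.0417 m and 7.16 degrees, less where a joint would pass 70% of its speed; a pose out of reach is approached as far as the arm can. OPENING is the finger opening in m, set as the command begins (- or left out keeps the last). The fingers move at their own pace and stop on an object; FORCE is the grip in N (left out, the last holds). Time passes only in rows, so rows that do not move let the fingers close. It prints the time, the measured TCP pose, the force, the opening and the grip force at its end. Input that does not fit is refused with a message, and nothing moves.
- r.get_state(): the state, without advancing time (a new reading comes with each control period).
- r.capture(name): name is "scene" or "top"; returns a dict with "frame" (400x640x3 uint8, red, green, blue), "z_map" (400x640 float32, m along the optical axis (not along the pixel's ray), 0 where there is no reading), "fx", "fy", "cx", "cy" (pixels), "cam_to_world" (4x4, takes a point from camera to world coordinates). Camera axes: x right, y down, z forward; pixel columns grow to the right and rows downward; lengths in m; the calibration is good to about 2 mm. A picture is of the moment at which its call begins.
- r.close_job(): hands the job in; it is judged then, once.
The state is a dict: "time_s": time; "joints": joint angles; "qd": joint speeds; "joint_torque": joint torques, N m; "tcp_pos": TCP position; "eef_rot": TCP orientation; "contact_force": force on the tool from outside, world axes, zero at the start; "moment": the same for the moment, N m; "gripper_width": finger opening in m; "gripper_force": force on a finger pad.
Only numpy, scipy, OpenCV 4.12 (cv2) and the standard library are available. Lean on these libraries where they do the work, as an engineer would, in place of code of your own. Each camera call takes 0.05 s, during which the arm holds its last target. There are 200 camera calls.

## Working session

There is one attempt and no reset: what is moved stays moved. The work goes in short steps, Python scripts to look and compute and a shell command to move; the robot and the scene stay as the last step left them, time stands still between calls to the robot, and variables do not carry over. Pictures are saved under pics/ and viewed, at most 10 in all, crops included, and the job is handed in when it is done.

```bash
mkdir -p pics; ls; cat > h.py <<'E'
import numpy as np,cv2
from plant import r
def cap(n):
    c=r.capture(n);z=c["z_map"];v,u=np.mgrid[:400,:640]
    P=np.stack([(u-c["cx"])/c["fx"]*z,(v-c["cy"])/c["fy"]*z,z,np.ones_like(z)],-1)@np.array(c["cam_to_world"]).T
    return c,c["frame"],np.where(z[...,None]>0,P[...,:3],np.nan)
E
python3 - <<'E'
from h import *
for n in("scene","top"):
    c,f,P=cap(n);cv2.imwrite(f"pics/{n}0.png",f[...,::-1]);np.savez(f"{n}0.npz",f=f,P=P)
    print(n,c["fx"],np.round(c["cam_to_world"],3).tolist())
s=r.get_state();print(s,r.grip_depth)
E
```

```text
pics
scene 507.6097312783312 [[-0.622, 0.591, -0.513, 1.253], [0.783, 0.47, -0.408, 0.557], [-0.0, -0.655, -0.755, 1.196], [0.0, 0.0, 0.0, 1.0]]
top 402.5166802148274 [[-0.02, -0.99, 0.138, 0.334], [-1.0, 0.023, 0.014, -0.02], [-0.017, -0.138, -0.99, 1.345], [0.0, 0.0, 0.0, 1.0]]
{'time_s': 0.1, 'joints': array([ 9.28823218e+01,  2.05869751e+01,  6.39351644e-01, -1.47409754e-02,
       -7.01369928e+01, -1.65066573e+01]), 'qd': array([ 0.01150634, -0.07891398,  0.17542129,  0.0348262 ,  0.01544071,
       -0.11495344]), 'joint_torque': array([-9.26468019e-04, -5.84162450e+01,  2.93751365e+01,  7.01555058e+00,
        1.02144544e-02, -5.18152433e-05]), 'tcp_pos': array([0.15893915, 0.65552752, 0.19523236]), 'eef_rot': array([ 1.79914933e+02, -1.07563886e-02, -1.36293464e+01]), 'contact_force': array([ 0.46988779, -0.38303943, -0.67365359]), 'moment': array([-0.01350946, -0.01399695,  0.01824432]), 'gripper_force': 0.0, 'gripper_width': 0.08790290592269802} 0.0188
```

View pics/scene0.png

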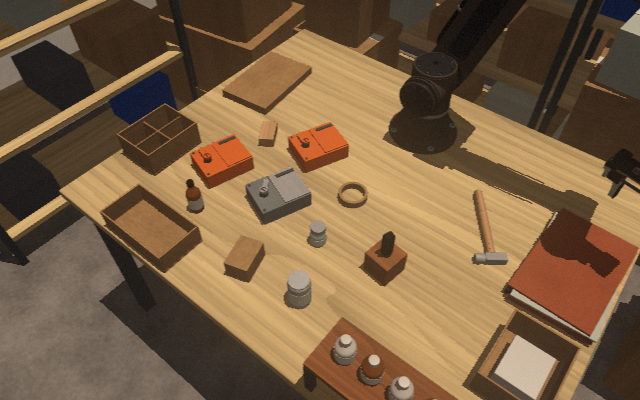

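View pics/top0.png

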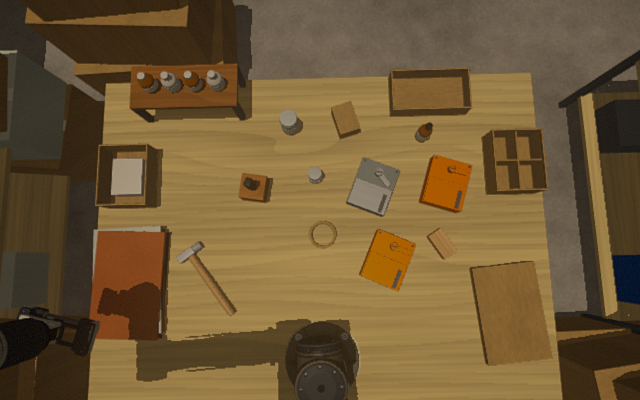

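The scene view shows the driver in its stand at about (386,255) and the grey case at (279,193), with its stud near (265,185). The top view puts the stand at (253,187), the case at (374,187) and the stud near (380,174). Next I'll zoom in and measure.

```bash
python3 - <<'E'
from h import *
S=np.load("scene0.npz");T=np.load("top0.npz")
a=cv2.resize(T['f'][145:225,335:415],(400,400),interpolation=2);b=cv2.resize(S['f'][155:235,235:315],(400,400),interpolation=2)
c=cv2.resize(T['f'][160:210,228:278],(200,200),interpolation=2);d=cv2.resize(S['f'][225:290,355:420],(200,200),interpolation=2)
out=np.vstack([np.hstack([a,b]),np.hstack([c,d,np.zeros((200,400,3),np.uint8)])]);cv2.imwrite("pics/z1.png",out[...,::-1])
for n,D,reg in(("T",T,(slice(165,210),slice(230,275))),("S",S,(slice(225,290),slice(360,412)))):
    P=D['P'][reg].reshape(-1,3)
    for nm,lo,hi in(("handle top",.148,.165),("handle",.085,.165),("standtop",.068,.08)):
        q=P[(P[:,2]>lo)&(P[:,2]<hi)];print(n,nm,len(q),q.mean(0).round(4),q.min(0).round(4),q.max(0).round(4))
        if nm=="standtop":print(cv2.minAreaRect((q[:,:2]*1000).astype(np.float32)))
        if nm=="handle top" : print(cv2.minAreaRect((q[:,:2]*1000).astype(np.float32)))
for n,D,reg in(("T",T,(slice(150,222),slice(338,408))),("S",S,(slice(160,228),slice(238,318)))):
    P=D['P'][reg];f=D['f'][reg].astype(int);g=(np.ptp(f,axis=2)<40)
    for nm,lo,hi in(("body",.045,.063),("deck",.052,.0565),("lid",.0575,.062),("bar",.0635,.0685),("stud",.071,.085)):
        m=(P[...,2]>lo)&(P[...,2]<hi)&g;q=P[m];print(n,nm,len(q),q.mean(0).round(4),cv2.minAreaRect((q[:,:2]*1000).astype(np.float32)))
    print(np.histogram(P[...,2][g],bins=np.arange(.04,.09,.002)))
E
```

```text
T handle top 68 [0.5513 0.2109 0.1552] [0.5367 0.1999 0.1497] [0.5674 0.2243 0.161 ]
((551.8648071289062, 211.2361297607422), (21.616628646850586, 28.302242279052734), 66.69998931884766)
T handle 118 [0.5489 0.2084 0.1391] [0.5362 0.1981 0.0858] [0.5674 0.2254 0.161 ]
T standtop 487 [0.5492 0.2095 0.0744] [0.5062 0.1665 0.0682] [0.5963 0.2574 0.0798]
((552.03564453125, 212.02340698242188), (81.36930847167969, 81.2771224975586), 81.0571517944336)
S handle top 91 [0.5552 0.2122 0.1557] [0.5386 0.1983 0.1482] [0.5678 0.2237 0.1628]
((553.4782104492188, 211.67263793945312), (22.26829719543457, 27.273435592651367), 77.27970886230469)
S handle 270 [0.559  0.2138 0.1303] [0.5386 0.1955 0.085 ] [0.5715 0.2257 0.1628]
S standtop 597 [0.5619 0.2159 0.0755] [0.5119 0.1664 0.0681] [0.5999 0.256  0.08  ]
((552.7080078125, 210.3277130126953), (82.78057861328125, 84.23571014404297), 80.9245834350586)
T body 1760 [ 0.5452 -0.1764  0.0567] ((548.0481567382812, -179.33973693847656), (128.9154052734375, 161.09397888183594), 67.96468353271484)
T deck 665 [ 0.5644 -0.1824  0.0546] ((547.856201171875, -17
[... 1150 characters left out ...]
3632812, -175.0618133544922), (132.02731323242188, 157.10641479492188), 69.49089050292969)
S bar 150 [ 0.5313 -0.1732  0.0651] ((570.4306030273438, -131.6614990234375), (245.9461669921875, 132.99664306640625), 52.52901077270508)
S stud 82 [ 0.5912 -0.133   0.0754] ((592.056884765625, -110.69001007080078), (241.8207244873047, 46.37568664550781), 82.25226593017578)
(array([ 18,  29,  28,  31,  36,  45, 130, 235, 323, 360, 308, 158,  88,
        26,  27,  27,  19,  19,   8,   9,  10,   2,   1,   0]), array([0.04 , 0.042, 0.044, 0.046, 0.048, 0.05 , 0.052, 0.054, 0.056,
       0.058, 0.06 , 0.062, 0.064, 0.066, 0.068, 0.07 , 0.072, 0.074,
       0.076, 0.078, 0.08 , 0.082, 0.084, 0.086, 0.088]))
```

View pics/z1.png

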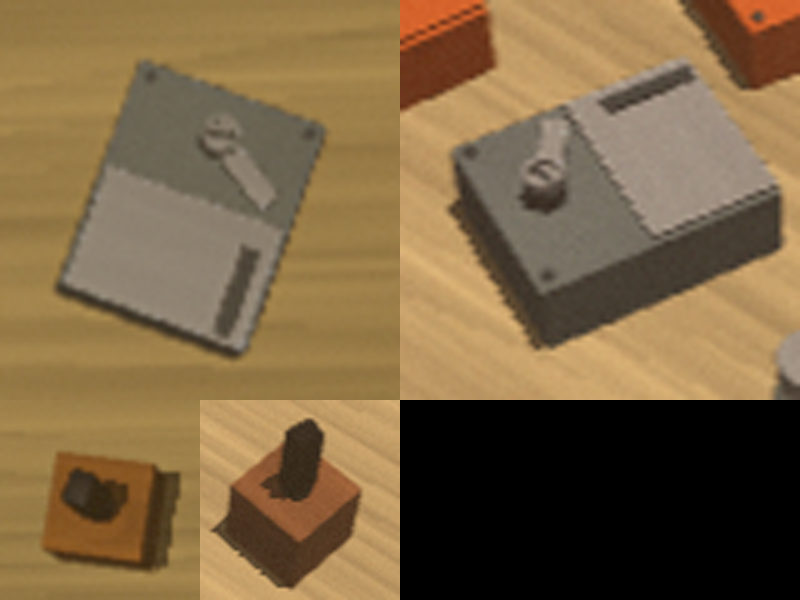

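The zoom matches the description. The stand is near (0.552,0.211), the case yaw is about -22°, and the bar is about 36° round from the case's -y. I need a closer look at the slot and the stud centre.

```bash
python3 - <<'E'
from h import *
fs={n:np.mean([r.capture(n)["frame"].astype(float) for _ in range(5)],0) for n in("top","scene")}
np.savez("avg.npz",**fs)
T=fs["top"];S=fs["scene"]
g=lambda i:cv2.resize(np.clip((i-i.min())*255/np.ptp(i),0,255).astype(np.uint8),(400,400),interpolation=0)
a=g(T[161:181,369:389]);b=g(S[177:197,255:275])
cv2.imwrite("pics/z2.png",np.hstack([a,b])[...,::-1])
for nm,(v0,v1,u0,u1) in dict(top=(161,181,369,389),scene=(177,197,255,275)).items():
    P=np.load(nm+"0.npz")['P'][v0:v1,u0:u1];m=(P[...,2]>.0705)&(P[...,2]<.084);q=P[m];print(nm,len(q),q.mean(0),cv2.minEnclosingCircle((q[:,:2]*1000).astype(np.float32)))
    c=r.capture(nm);W=np.linalg.inv(c["cam_to_world"])
    for p in((.5898,-.195,.074),(.592,-.195,.074)):
        x=W@np.array([*p,1]);print("proj",c["fx"]*x[0]/x[2]+c["cx"],c["fy"]*x[1]/x[2]+c["cy"])
E
```

```text
top 44 [ 0.58957863 -0.19509521  0.07595508] ((589.6505126953125, -194.74075317382812), 12.866743087768555)
proj 378.3873212725629 171.667757384138
proj 378.35929665798335 170.99486010376216
scene 60 [ 0.58836385 -0.1980088   0.07614186] ((580.6589965820312, -206.61190795898438), 32.2935905456543)
proj 264.37021283915925 190.17313320087234
proj 263.85971899190355 190.6129311688237
```

View pics/z2.png

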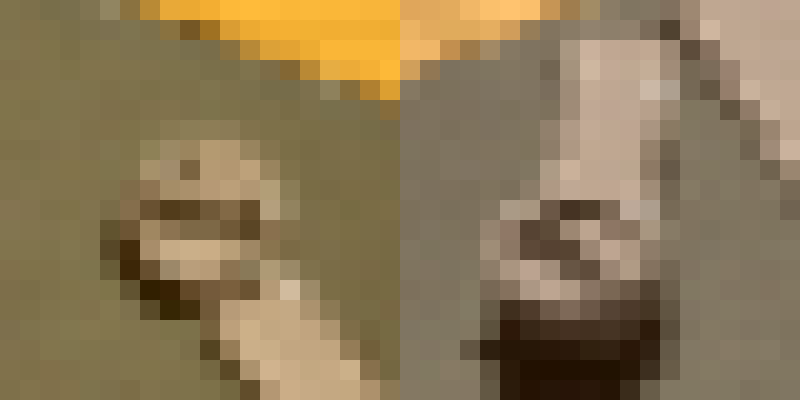

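The slot reads about 80–98° in world yaw from the two views, so I'll take roughly -92 for the tool yaw. The stud is at about (0.590,-0.195). First I go to the driver.

```bash
cat >> h.py <<'E'
from scipy.spatial.transform import Rotation as Ro
def go(x,y,z,psi):
    s=r.get_state();R=Ro.from_euler('xyz',s['eef_rot'],degrees=True);G=Ro.from_euler('xyz',[180,0,psi],degrees=True)
    print(s['tcp_pos'].round(4),s['eef_rot'].round(2),'->',R.inv().apply(np.array([x,y,z])-s['tcp_pos']).round(4),(R.inv()*G).as_rotvec(degrees=True).round(2))
E
python3 -c "
from h import *
go(.159,.6555,.235,-13.63);go(.552,.2115,.215,-18);go(.552,.2115,.105,-18)"
```

```text
[0.159  0.656  0.1961] [-180.     -0.    -13.63] -> [ 0.0001  0.0005 -0.0389] [-0. -0.  0.]
[0.159  0.656  0.1961] [-180.     -0.    -13.63] -> [ 0.4866  0.3394 -0.0189] [-0.   -0.    4.37]
[0.159  0.656  0.1961] [-180.     -0.    -13.63] -> [0.4866 0.3394 0.0911] [-0.   -0.    4.37]
```

```bash
python3 -m pendant '[{"d":[0.01,0.007,-0.02]},{"d":[0.03,0.021,-0.035]},{"d":[0.06,0.042,-0.039]},{"d":[0.09,0.063,-0.039],"rotvec":[0,0,1]},{"d":[0.12,0.084,-0.039],"rotvec":[0,0,2]},{"d":[0.15,0.105,-0.039],"rotvec":[0,0,3]},{"d":[0.18,0.126,-0.039],"rotvec":[0,0,4]},{"d":[0.21,0.147,-0.039],"rotvec":[0,0,4.37]},{"d":[0.24,0.168,-0.039],"rotvec":[0,0,4.37]},{"d":[0.27,0.189,-0.039],"rotvec":[0,0,4.37]},{"d":[0.3,0.21,-0.039],"rotvec":[0,0,4.37]},{"d":[0.33,0.231,-0.039],"rotvec":[0,0,4.37]}]' 0.088 && python3 -m pendant '[{"d":[0.03,0.02,0]},{"d":[0.06,0.04,0]},{"d":[0.09,0.06,0]},{"d":[0.12,0.08,0]},{"d":[0.14,0.09,0]},{"d":[0.14,0.09,0]}]'; python3 -c "
from h import *
go(.552,.2115,.105,-18)"
```

```text
time_s: 1.7
tcp_pos: [0.4262, 0.3523, 0.2355]
eef_rot: [-180.0, -0.0, -18.0]
contact_force: [0.3, 1.2, 0.7]
gripper_width: 0.0876
gripper_force: 0.0
time_s: 2.2
tcp_pos: [0.5328, 0.2219, 0.235]
eef_rot: [180.0, -0.0, -18.2]
contact_force: [0.9, 0.1, 0.1]
gripper_width: 0.0877
gripper_force: 0.0
[0.5328 0.2219 0.235 ] [ 1.7996e+02 -2.0000e-02 -1.8190e+01] -> [0.0214 0.0038 0.13  ] [ 0.04 -0.02 -0.19]
```

```bash
python3 -m pendant '[{"d":[0.0214,0.0038,0.01]},{"d":[0.0214,0.0038,0.03]},{"d":[0.0214,0.0038,0.05]},{"d":[0.0214,0.0038,0.07]},{"d":[0.0214,0.0038,0.09]},{"d":[0.0214,0.0038,0.11]},{"d":[0.0214,0.0038,0.125]},{"d":[0.0214,0.0038,0.13]},{"d":[0.0214,0.0038,0.13]},{"d":[0.0214,0.0038,0.13]}]'; python3 - <<'E'
from h import *
go(.552,.2115,.105,-18)
c,f,P=cap("scene");i=f[180:300,330:450];c2,g,_=cap("top");j=g[150:215,215:280]
cv2.imwrite("pics/g1.png",np.hstack([cv2.resize(i,(400,400)),cv2.resize(j,(400,400))])[...,::-1])
E
```

```text
time_s: 3.03
tcp_pos: [0.5502, 0.215, 0.1057]
eef_rot: [-180.0, -0.0, -18.0]
contact_force: [-0.0, -0.4, 0.1]
gripper_width: 0.0874
gripper_force: 0.0
[0.5502 0.215  0.1057] [-1.7999e+02 -3.0000e-02 -1.7970e+01] -> [0.0028 0.0028 0.0007] [-0.01 -0.03  0.03]
```

View pics/g1.png

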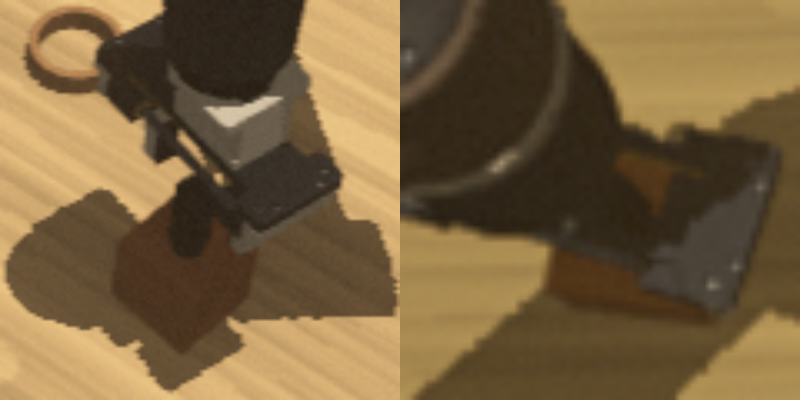

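The fingers straddle the handle. I'll correct by 3 mm and close.

```bash
python3 -m pendant '[{"d":[0.0028,0.0028,0.0007]},{"d":[0.0028,0.0028,0.0007]},{"d":[0.0028,0.0028,0.0007]}]' && python3 -m pendant '[{},{},{},{},{},{},{},{},{},{}]' 0.01 45
```

```text
time_s: 3.38
tcp_pos: [0.5519, 0.2111, 0.1049]
eef_rot: [-180.0, -0.0, -18.0]
contact_force: [0.8, 0.1, -0.9]
gripper_width: 0.0876
gripper_force: 0.0
time_s: 4.22
tcp_pos: [0.5516, 0.2112, 0.1044]
eef_rot: [180.0, 0.0, -18.0]
contact_force: [-0.8, -0.6, -0.3]
gripper_width: 0.0267
gripper_force: 0.0
```

```bash
python3 -m pendant '[{},{},{},{},{}]'
```

```text
time_s: 4.63
tcp_pos: [0.5516, 0.2112, 0.1043]
eef_rot: [180.0, 0.0, -18.0]
contact_force: [-0.1, -0.3, -0.1]
gripper_width: 0.0213
gripper_force: 44.3
```

```bash
python3 -m pendant '[{"d":[0,0,-0.01]},{"d":[0,0,-0.03]},{"d":[0,0,-0.05]},{"d":[0,0,-0.07]},{"d":[0,0,-0.09]},{"d":[0,0,-0.11]},{"d":[0,0,-0.125]},{"d":[0,0,-0.125]}]'; python3 - <<'E'
from h import *
go(.590,-.195,.229,-92);go(.590,-.195,.229,-18)
E
```

```text
time_s: 5.3
tcp_pos: [0.5532, 0.2118, 0.2339]
eef_rot: [-179.8, -0.2, -18.0]
contact_force: [1.2, 0.2, -1.4]
gripper_width: 0.022
gripper_force: 44.3
[0.5532 0.2118 0.2339] [-179.75   -0.24  -17.97] -> [0.1605 0.3756 0.0039] [-3.700e-01 -5.000e-02  7.403e+01]
[0.5532 0.2118 0.2339] [-179.75   -0.24  -17.97] -> [0.1605 0.3756 0.0039] [-0.25 -0.24  0.03]
```

```bash
python3 -m pendant '[{"d":[0.006,0.014,0],"rotvec":[0,0,3]},{"d":[0.019,0.045,0],"rotvec":[0,0,9]},{"d":[0.033,0.077,0],"rotvec":[0,0,15]},{"d":[0.047,0.11,0],"rotvec":[0,0,22]},{"d":[0.061,0.143,0],"rotvec":[0,0,28]},{"d":[0.075,0.176,0],"rotvec":[0,0,35]},{"d":[0.089,0.209,0],"rotvec":[0,0,42]},{"d":[0.103,0.242,0],"rotvec":[0,0,48]},{"d":[0.118,0.275,0],"rotvec":[0,0,55]},{"d":[0.132,0.308,0],"rotvec":[0,0,61]},{"d":[0.145,0.34,0],"rotvec":[0,0,67]},{"d":[0.156,0.365,0],"rotvec":[0,0,72]}]' && python3 -m pendant '[{},{},{},{}]';  python3 - <<'E'
from h import *
go(.590,-.195,.179,-92)
for n in("top","scene"):
    c,f,P=cap(n);W=np.linalg.inv(c["cam_to_world"])
    s=r.get_state();t=s['tcp_pos']-[0,0,.0953]
    for p in(t,(.5898,-.195,.074)):
        x=W@np.array([*p,1]);u=c["fx"]*x[0]/x[2]+c["cx"];v=c["fy"]*x[1]/x[2]+c["cy"];print(n,u,v)
    u,v=int(u),int(v);i=f[v-60:v+20,u-40:u+40];cv2.imwrite(f"_{n}.png",cv2.resize(i,(400,400),interpolation=2)[...,::-1])
    np.savez(n+"1.npz",f=f,P=P)
cv2.imwrite("pics/h1.png",np.hstack([cv2.imread("_top.png"),cv2.imread("_scene.png")]))
E
```

```text
time_s: 6.3
tcp_pos: [0.5865, -0.1866, 0.229]
eef_rot: [179.9, 0.0, -90.4]
contact_force: [1.6, 0.1, -0.8]
gripper_width: 0.0218
gripper_force: 44.3
time_s: 6.63
tcp_pos: [0.5871, -0.1834, 0.2292]
eef_rot: [180.0, 0.0, -89.9]
contact_force: [-0.5, 0.2, -1.5]
gripper_width: 0.0221
gripper_force: 44.3
[ 0.5871 -0.1834  0.2292] [ 1.7998e+02  1.0000e-02 -8.9910e+01] -> [ 0.0116 -0.0029  0.0502] [0.02 0.01 2.09]
top 377.1201508893627 168.64702051592303
top 378.3873212725629 171.667757384138
scene 266.1485870314294 177.6346428982843
scene 264.37021283915925 190.17313320087234
```

View pics/h1.png

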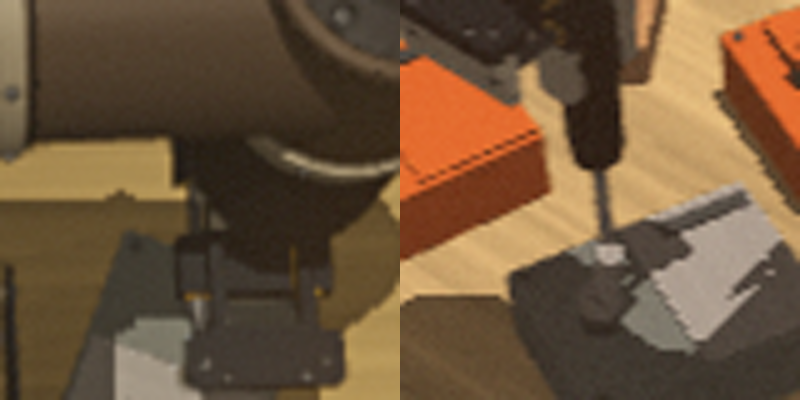

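In the scene view the blade tip is at about (265.6,177.6) against a prediction of (266.1,177.6). The stud is at about (264,189), so the driver sits centred in the grip. I'll align and go down to just above the collar.

```bash
python3 -m pendant '[{"d":[0.004,-0.001,0.01],"rotvec":[0,0,1]},{"d":[0.009,-0.002,0.025],"rotvec":[0,0,2]},{"d":[0.012,-0.003,0.04],"rotvec":[0,0,2]},{"d":[0.012,-0.003,0.05],"rotvec":[0,0,2]},{"d":[0.012,-0.003,0.052],"rotvec":[0,0,2]},{"d":[0.012,-0.003,0.052],"rotvec":[0,0,2]},{"d":[0.012,-0.003,0.052],"rotvec":[0,0,2]}]';  python3 - <<'E'
from h import *
go(.590,-.1955,.1695,-92)
c,f,P=cap("scene");cv2.imwrite("pics/d1.png",cv2.resize(f[165:205,245:285],(400,400),interpolation=2)[...,::-1])
E
```

```text
time_s: 7.32
tcp_pos: [0.5906, -0.1961, 0.1778]
eef_rot: [-180.0, -0.0, -92.0]
contact_force: [-0.2, 0.2, -0.2]
gripper_width: 0.0216
gripper_force: 44.3
[ 0.5906 -0.1961  0.1778] [-1.7997e+02 -2.0000e-02 -9.1970e+01] -> [-0.0005  0.0006  0.0083] [-0.03 -0.02  0.03]
```

View pics/d1.png

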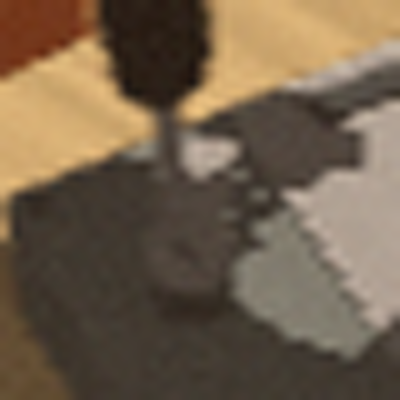

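```bash
python3 -m pendant '[{"d":[0,0,0.002]},{"d":[0,0,0.004]},{"d":[0,0,0.005]},{"d":[0,0,0.006]},{"d":[0,0,0.006]},{"d":[0,0,0.006]}]'; python3 - <<'E'
from h import *
c,f,P=cap("scene");W=np.linalg.inv(c["cam_to_world"])
t=r.get_state()['tcp_pos']
for z in(.0765,.1,.13):
    x=W@np.array([*t[:2],z,1]);print(z,c["fx"]*x[0]/x[2]+c["cx"],c["fy"]*x[1]/x[2]+c["cy"])
# shaft: pixels in rows with steel on it, 3D points near axis
q=P[150:190,245:285].reshape(-1,3);q=q[(np.hypot(*(q[:,:2]-t[:2]).T)<.02)]
for lo,hi in((.085,.1),(.1,.125),(.125,.137)):
    k=q[(q[:,2]>lo)&(q[:,2]<hi)];print(lo,len(k),np.median(k,0),t)
E
```

```text
time_s: 7.87
tcp_pos: [0.5902, -0.1962, 0.1714]
eef_rot: [180.0, -0.0, -92.0]
contact_force: [-0.0, 0.4, -1.2]
gripper_width: 0.0219
gripper_force: 44.3
0.0765 263.86834965990226 189.5110452247757
0.1 263.142701305723 184.16157010838745
0.13 262.1905640582911 177.14242029127777
0.085 10 [ 0.59192239 -0.19620614  0.09166901] [ 0.59029013 -0.19625007  0.17141736]
0.1 17 [ 0.59185791 -0.19702401  0.1147719 ] [ 0.59029013 -0.19625007  0.17141736]
0.125 5 [ 0.59181162 -0.19727246  0.1282059 ] [ 0.59029013 -0.19625007  0.17141736]
```

The tip is inside the collar with no contact. Next I lower onto the face.

```bash
python3 -m pendant '[{"d":[0,0,0.0005]},{"d":[0,0,0.001]},{"d":[0,0,0.0015]},{"d":[0,0,0.0015]},{"d":[0,0,0.0015]}]'; python3 -m pendant '[{"d":[0,0,0.0005]},{"d":[0,0,0.001]},{"d":[0,0,0.001]},{"d":[0,0,0.001]}]'
```

```text
time_s: 8.33
tcp_pos: [0.5902, -0.1962, 0.1698]
eef_rot: [180.0, 0.0, -92.0]
contact_force: [0.7, 0.6, -2.5]
gripper_width: 0.0218
gripper_force: 44.3
time_s: 8.67
tcp_pos: [0.5902, -0.1962, 0.1688]
eef_rot: [180.0, -0.0, -92.0]
contact_force: [-0.5, -0.2, -1.6]
gripper_width: 0.0219
gripper_force: 44.3
```

```bash
python3 -m pendant '[{"d":[0,0,0.0005]},{"d":[0,0,0.0005]},{"d":[0,0,0.0005]}]'; python3 -m pendant '[{"d":[0,0,0.0005]},{"d":[0,0,0.0005]},{"d":[0,0,0.0005]}]'
```

```text
time_s: 8.92
tcp_pos: [0.5902, -0.1962, 0.1683]
eef_rot: [180.0, -0.0, -92.0]
contact_force: [0.8, 1.1, -1.4]
gripper_width: 0.0221
gripper_force: 44.3
time_s: 9.17
tcp_pos: [0.5902, -0.1962, 0.1678]
eef_rot: [180.0, 0.0, -92.0]
contact_force: [-0.5, -0.6, -0.9]
gripper_width: 0.0217
gripper_force: 44.3
```

```bash
python3 -m pendant '[{"d":[0,0,0.0005]},{"d":[0,0,0.0005]},{"d":[0,0,0.0005]}]'; python3 -m pendant '[{"d":[0,0,0.0005]},{"d":[0,0,0.0005]},{"d":[0,0,0.0005]}]'; python3 - <<'E'
from h import *
import time
F=[]
for _ in range(4):
    c=r.capture("scene");F.append(r.get_state()['contact_force'])
print(np.mean(F,0),np.std(F,0))
E
```

```text
time_s: 9.42
tcp_pos: [0.5902, -0.1962, 0.1673]
eef_rot: [180.0, 0.0, -92.0]
contact_force: [0.2, 1.2, -1.1]
gripper_width: 0.0216
gripper_force: 44.3
time_s: 9.67
tcp_pos: [0.5903, -0.1962, 0.1668]
eef_rot: [180.0, -0.0, -92.0]
contact_force: [-0.2, 0.9, -1.1]
gripper_width: 0.0218
gripper_force: 44.3
[-0.37541265  0.1352445  -1.3072697 ] [0.52120787 0.5560425  0.07456245]
```

There is no axial load 2.5 mm below the face, so the blade is already entering the slot. I'll continue to the bottom.

```bash
python3 -m pendant '[{"d":[0,0,0.0005]},{"d":[0,0,0.001]},{"d":[0,0,0.0015]},{"d":[0,0,0.0015]},{"d":[0,0,0.0015]}]'; python3 -m pendant '[{"d":[0,0,0.0005]},{"d":[0,0,0.0005]},{"d":[0,0,0.0005]}]';python3 -m pendant '[{"d":[0,0,0.0004]},{"d":[0,0,0.0004]},{"d":[0,0,0.0004]}]'
```

```text
time_s: 10.28
tcp_pos: [0.5902, -0.1962, 0.1653]
eef_rot: [180.0, -0.0, -92.0]
contact_force: [0.3, 0.2, -0.1]
gripper_width: 0.0217
gripper_force: 44.3
time_s: 10.53
tcp_pos: [0.5902, -0.1962, 0.1648]
eef_rot: [180.0, 0.0, -92.0]
contact_force: [-0.8, -0.0, -1.4]
gripper_width: 0.0219
gripper_force: 44.3
time_s: 10.78
tcp_pos: [0.5902, -0.1962, 0.1645]
eef_rot: [-180.0, 0.0, -92.0]
contact_force: [0.0, 0.0, -2.0]
gripper_width: 0.0216
gripper_force: 44.3
```

```bash
python3 -m pendant '[{"d":[0,0,0.0004]},{"d":[0,0,0.0004]},{"d":[0,0,0.0004]}]';python3 -m pendant '[{"d":[0,0,0.0003]},{"d":[0,0,0.0003]},{"d":[0,0,0.0003]}]'; python3 -m pendant '[{"d":[0,0,0.0003]},{"d":[0,0,0.0003]},{"d":[0,0,0.0003]}]'
```

```text
time_s: 11.03
tcp_pos: [0.5903, -0.1962, 0.1642]
eef_rot: [-180.0, -0.0, -92.0]
contact_force: [0.0, -0.2, 0.2]
gripper_width: 0.0216
gripper_force: 44.3
time_s: 11.28
tcp_pos: [0.5904, -0.1963, 0.164]
eef_rot: [-180.0, -0.0, -92.0]
contact_force: [-1.3, -0.3, 1.9]
gripper_width: 0.0218
gripper_force: 44.3
time_s: 11.53
tcp_pos: [0.5904, -0.1963, 0.1637]
eef_rot: [-180.0, -0.0, -92.0]
contact_force: [-0.7, 0.5, 1.2]
gripper_width: 0.0218
gripper_force: 44.3
```

It bottoms at tip height 0.069 with only about 3 N, so the blade is fully in the slot. I'll ease up 0.2 mm and turn clockwise gently.

```bash
cat > st.py <<'E'
from h import *
F=[];M=[]
for _ in range(3):
    r.capture("scene");s=r.get_state();F.append(s['contact_force']);M.append(s['moment'])
print("F",np.mean(F,0).round(2),"M",np.mean(M,0).round(3),s['eef_rot'].round(2),s['tcp_pos'].round(4))
E
python3 -m pendant '[{"d":[0,0,-0.0002]},{"d":[0,0,-0.0002]}]' >/dev/null; python3 st.py; python3 -m pendant '[{"rotvec":[0,0,1.5]},{"rotvec":[0,0,3]},{"rotvec":[0,0,4]},{"rotvec":[0,0,4]},{"rotvec":[0,0,4]}]'; python3 st.py;python3 -m pendant '[{"rotvec":[0,0,1.5]},{"rotvec":[0,0,3]},{"rotvec":[0,0,4]},{"rotvec":[0,0,4]},{"rotvec":[0,0,4]}]'; python3 st.py
```

```text
F [-0.11  0.16  1.65] M [ 0.077  0.039 -0.034] [-179.99   -0.    -91.99] [ 0.5903 -0.1962  0.1637]
time_s: 12.27
tcp_pos: [0.5904, -0.1962, 0.1637]
eef_rot: [-180.0, 0.0, -96.0]
contact_force: [1.1, 0.1, 1.3]
gripper_width: 0.0219
gripper_force: 44.3
F [0.01 0.26 1.81] M [ 0.159 -0.153  0.004] [-179.99    0.    -95.97] [ 0.5904 -0.1962  0.1637]
time_s: 12.83
tcp_pos: [0.5903, -0.1962, 0.1637]
eef_rot: [-180.0, 0.0, -99.9]
contact_force: [0.2, 0.3, 1.9]
gripper_width: 0.0217
gripper_force: 44.3
F [ 0.14 -0.31  1.93] M [ 0.169 -0.264  0.029] [-180.     -0.    -99.96] [ 0.5903 -0.1962  0.1637]
```

```bash
python3 -m pendant '[{"rotvec":[0,0,2]},{"rotvec":[0,0,4]},{"rotvec":[0,0,6]},{"rotvec":[0,0,8]},{"rotvec":[0,0,10]},{"rotvec":[0,0,10]}]'; python3 st.py;python3 -m pendant '[{"rotvec":[0,0,2]},{"rotvec":[0,0,4]},{"rotvec":[0,0,6]},{"rotvec":[0,0,8]},{"rotvec":[0,0,10]},{"rotvec":[0,0,10]}]'; python3 st.py
```

```text
time_s: 13.48
tcp_pos: [0.5904, -0.1962, 0.1637]
eef_rot: [-180.0, 0.0, -110.1]
contact_force: [0.7, 0.3, 2.0]
gripper_width: 0.022
gripper_force: 44.3
F [ 1.09 -0.03  1.81] M [ 0.157 -0.437  0.056] [-179.99    0.   -109.92] [ 0.5903 -0.1962  0.1637]
time_s: 14.13
tcp_pos: [0.5904, -0.1962, 0.1637]
eef_rot: [-180.0, 0.0, -120.0]
contact_force: [1.6, 0.8, 1.2]
gripper_width: 0.0216
gripper_force: 44.3
F [1.01 0.17 1.9 ] M [ 0.193 -0.543  0.031] [-1.7999e+02  1.0000e-02 -1.1990e+02] [ 0.5904 -0.1962  0.1637]
```

```bash
python3 -m pendant '[{"rotvec":[0,0,2]},{"rotvec":[0,0,4]},{"rotvec":[0,0,6]},{"rotvec":[0,0,8]},{"rotvec":[0,0,10]},{"rotvec":[0,0,10]}]'; python3 -m pendant '[{"rotvec":[0,0,2]},{"rotvec":[0,0,4]},{"rotvec":[0,0,6]},{"rotvec":[0,0,6]},{"rotvec":[0,0,6]}]'; python3 st.py;python3 - <<'E'
from h import *
a=[]
for n,v,u in(("top",140,330),("scene",150,235)):
    f=np.mean([r.capture(n)["frame"] for _ in range(3)],0).astype(np.uint8);a.append(cv2.resize(f[v:v+80,u:u+80],(400,400),interpolation=2))
cv2.imwrite("pics/t1.png",cv2.convertScaleAbs(np.hstack(a)[...,::-1],alpha=1.5))
E
```

```text
time_s: 14.78
tcp_pos: [0.5903, -0.1962, 0.1637]
eef_rot: [180.0, 0.0, -130.0]
contact_force: [-0.1, 0.6, 2.6]
gripper_width: 0.0217
gripper_force: 44.3
time_s: 15.2
tcp_pos: [0.5902, -0.1961, 0.1636]
eef_rot: [180.0, 0.0, -135.9]
contact_force: [0.6, -0.2, 2.5]
gripper_width: 0.0217
gripper_force: 44.3
F [0.26 1.08 1.86] M [ 0.39  -0.457  0.035] [ 180.     -0.   -135.91] [ 0.5902 -0.1961  0.1637]
```

View pics/t1.png

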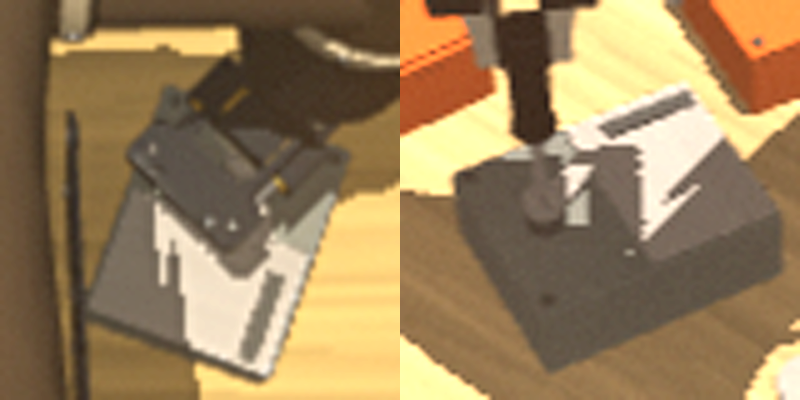

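Both views show the stud under the blade, with the bar now pointing toward the lid. I'll measure the bar and case axis by averaging depth.

```bash
cat > bar.py <<'E'
from h import *
import sys
def ang(n,N=8):
    P=np.nanmedian([cap(n)[2] for _ in range(N)],0).reshape(-1,3)
    S=np.array([.5902,-.1955]);d=P[:,:2]-S;rr=np.hypot(*d.T)
    m=(rr>.016)&(rr<.062)&(P[:,2]>.063)&(P[:,2]<.0695);q=d[m]
    # case axis
    L=P[(rr<.2)&(P[:,2]>.05)&(P[:,2]<.0625)&(P[:,1]<-.08)&(P[:,1]>-.275)]
    b=cv2.minAreaRect((L[:,:2]*1000).astype(np.float32))
    th=np.degrees(np.arctan2(q[:,1],q[:,0]))%360
    print(n,len(q),"bar dir med",np.median(th).round(1),"centroid",(q.mean(0)*1000).round(1),np.degrees(np.arctan2(*q.mean(0)[::-1])).round(1),"case",b)
    for a,bb,t in sorted(zip(rr[m],P[m,2],th),key=lambda t:t[0])[::3]:print(f"({a*1000:.0f},{bb*1000:.1f},{t:.0f})",end=" ")
    print()
ang("scene");ang("top",4)
E
python3 bar.py
```

```text
scene 53 bar dir med 190.3 centroid [-34.6  -6.7] -169.0 case ((584.850341796875, -175.74978637695312), (390.5942687988281, 179.07749938964844), 2.435999631881714)
(16,63.5,166) (18,69.1,173) (22,66.0,174) (25,66.3,197) (27,68.1,184) (28,66.9,200) (30,68.2,208) (32,66.5,203) (34,66.3,181) (37,66.2,201) (39,64.7,187) (41,68.4,194) (41,67.6,184) (44,69.2,196) (47,67.0,185) (49,67.4,199) (51,63.0,185) (52,68.7,189) 
top 22 bar dir med 195.2 centroid [-44.1 -11. ] -166.0 case ((516.805908203125, -171.17906188964844), (149.25390625, 239.98208618164062), 77.35208892822266)
(32,66.9,200) (37,63.8,197) (42,65.8,199) (46,65.2,189) (49,67.9,199) (50,67.2,191) (52,66.3,184) (54,64.9,194)
```

```bash
cat > bar2.py <<'E'
from h import *
S=np.array([.5902,-.1955])
def fit(P):
    P=P.reshape(-1,3);P=P[np.isfinite(P[:,2])&(P[:,2]<.0705)&(P[:,2]>.05)];d=(P[:,:2]-S)*1000;z=P[:,2]*1000;o=[]
    for th in range(140,230,1):
        u=np.array([np.cos(np.radians(th)),np.sin(np.radians(th))]);a=d@u;p=d@[-u[1],u[0]]
        i=(abs(p)<7.5)&(a>15)&(a<53);f=(abs(p)>8.5)&(abs(p)<16)&(a>15)&(a<53)
        o.append((z[i].mean()-z[f].mean() if i.sum()>5 and f.sum()>5 else -9,th,i.sum()))
    o=sorted(o)[::-1][:7];print([(round(a,1),t,int(k)) for a,t,k in o])
def fitcase(f,P): # grey-case outline from hue
    pass
if __name__=="__main__":
    for n in("scene","top"):
        print(n,"start");fit(np.load(n+"0.npz")['P'])
        Q=np.nanmean([cap(n)[2] for _ in range(6)],0);print("now");fit(Q)
E
python3 bar2.py
```

```text
scene start
[(np.float64(9.7), 218, 29), (np.float64(9.7), 217, 31), (np.float64(9.4), 219, 26), (np.float64(8.8), 222, 26), (np.float64(8.6), 216, 34), (np.float64(8.4), 223, 20), (np.float64(8.4), 221, 28)]
now
[(np.float64(7.5), 193, 53), (np.float64(7.3), 195, 46), (np.float64(7.2), 194, 51), (np.float64(7.0), 192, 59), (np.float64(6.8), 196, 43), (np.float64(6.7), 198, 38), (np.float64(6.7), 199, 36)]
top start
[(np.float64(8.6), 217, 52), (np.float64(8.5), 216, 54), (np.float64(8.4), 215, 56), (np.float64(8.4), 218, 49), (np.float64(7.9), 214, 58), (np.float64(7.9), 219, 49), (np.float64(7.7), 213, 59)]
now
[(np.float64(10.4), 192, 20), (np.float64(10.3), 193, 20), (np.float64(10.2), 191, 18), (np.float64(10.0), 194, 19), (np.float64(9.8), 195, 19), (np.float64(9.2), 190, 17), (np.float64(9.2), 196, 19)]
```

The bar has gone from 217° to 193° while the tool turned 44°. The 20° difference is blade slack in the slot, geometrically about ±10°. The case's -x is near 158°, so about 35° is left.

```bash
python3 -m pendant '[{"rotvec":[0,0,2]},{"rotvec":[0,0,4]},{"rotvec":[0,0,6]},{"rotvec":[0,0,8]},{"rotvec":[0,0,10]},{"rotvec":[0,0,12]},{"rotvec":[0,0,14]},{"rotvec":[0,0,15]},{"rotvec":[0,0,15]}]'; python3 -m pendant '[{"rotvec":[0,0,2]},{"rotvec":[0,0,4]},{"rotvec":[0,0,6]},{"rotvec":[0,0,8]},{"rotvec":[0,0,10]},{"rotvec":[0,0,12]},{"rotvec":[0,0,13]},{"rotvec":[0,0,13]}]'; python3 st.py; python3 - <<'E'
from h import *
from bar2 import fit
for n in("scene","top"):
    fit(np.nanmean([cap(n)[2] for _ in range(5)],0))
    D=np.load(n+"0.npz");P=D['P'].reshape(-1,3);g=np.ptp(D['f'].reshape(-1,3).astype(int),axis=1)<60
    k=P[(P[:,2]>.047)&(P[:,2]<.07)&(np.hypot(P[:,0]-.549,P[:,1]+.178)<.11)&g][:,:2]
    h=cv2.convexHull((k*1000).astype(np.float32))
    w,V=np.linalg.eigh(np.cov(k.T));v=V[:,1];print("case",len(k),k.mean(0),np.degrees(np.arctan2(v[1],v[0]))%180,np.sqrt(12*w),cv2.minAreaRect(h)[1:])
E
```

```text
time_s: 17.6
tcp_pos: [0.5902, -0.1961, 0.1636]
eef_rot: [180.0, -0.0, -151.0]
contact_force: [1.1, 0.9, 1.5]
gripper_width: 0.0219
gripper_force: 44.2
time_s: 18.27
tcp_pos: [0.5901, -0.196, 0.1636]
eef_rot: [180.0, -0.0, -164.0]
contact_force: [-0.2, 2.8, 2.1]
gripper_width: 0.0218
gripper_force: 44.2
F [-0.44  2.01  2.08] M [ 1.084 -0.102  0.072] [ 1.7999e+02 -1.0000e-02 -1.6393e+02] [ 0.5902 -0.1961  0.1636]
[(np.float64(5.9), 163, 71), (np.float64(5.8), 164, 66), (np.float64(5.8), 165, 63), (np.float64(5.3), 166, 57), (np.float64(5.0), 162, 72), (np.float64(4.9), 177, 31), (np.float64(4.9), 167, 55)]
case 1770 [ 0.55435419 -0.17276998] 157.24904069484313 [0.13338202 0.1603398 ] ((135.23141479492188, 160.7878875732422), 67.6692123413086)
[(np.float64(10.2), 165, 53), (np.float64(10.2), 164, 55), (np.float64(9.9), 166, 54), (np.float64(9.5), 163, 57), (np.float64(9.1), 167, 52), (np.float64(8.5), 162, 57), (np.float64(8.5), 168, 52)]
case 1897 [ 0.54534283 -0.17711642] 157.76635469656838 [0.13080745 0.16034148] ((130.04661560058594, 161.5700225830078), 67.97277069091797)
```

```bash
python3 -m pendant '[{"rotvec":[0,0,2]},{"rotvec":[0,0,4]},{"rotvec":[0,0,6]},{"rotvec":[0,0,7]},{"rotvec":[0,0,7]},{"rotvec":[0,0,7]}]'; python3 st.py; python3 - <<'E'
from h import *
from bar2 import fit
for n in("scene","top"):
    fit(np.nanmean([cap(n)[2] for _ in range(5)],0))
E
```

```text
time_s: 19.42
tcp_pos: [0.5902, -0.1961, 0.1636]
eef_rot: [180.0, -0.0, -170.9]
contact_force: [-0.6, 3.5, 1.8]
gripper_width: 0.0216
gripper_force: 44.3
F [0.19 3.15 2.03] M [1.606 0.003 0.065] [ 1.7999e+02 -1.0000e-02 -1.7096e+02] [ 0.5902 -0.1961  0.1636]
[(np.float64(5.4), 156, 71), (np.float64(5.3), 158, 68), (np.float64(5.3), 159, 65), (np.float64(5.1), 157, 72), (np.float64(5.1), 160, 59), (np.float64(5.1), 162, 49), (np.float64(4.9), 170, 30)]
[(np.float64(10.0), 158, 54), (np.float64(9.9), 157, 54), (np.float64(9.6), 159, 54), (np.float64(9.2), 156, 56), (np.float64(8.7), 160, 52), (np.float64(8.5), 155, 57), (np.float64(7.8), 154, 57)]
```

The bar is at about 158°, in line with the lid. I'll back the blade off within its slack, lift, and re-check.

```bash
python3 -m pendant '[{"rotvec":[0,0,-2]},{"rotvec":[0,0,-4]},{"rotvec":[0,0,-6]},{"rotvec":[0,0,-8]},{"rotvec":[0,0,-9]},{"rotvec":[0,0,-9]}]'; python3 -m pendant '[{"d":[0,0,-0.001]},{"d":[0,0,-0.003]},{"d":[0,0,-0.006]},{"d":[0,0,-0.01]},{"d":[0,0,-0.02]},{"d":[0,0,-0.035]},{"d":[0,0,-0.05]},{"d":[0,0,-0.065]},{"d":[0,0,-0.068]},{"d":[0,0,-0.068]}]'; python3 - <<'E'
from h import *
from bar2 import fit
for n in("scene","top"):
    fit(np.nanmean([cap(n)[2] for _ in range(5)],0))
go(.552,.2113,.229,-162);go(.552,.2113,.229,-18);print(r.get_state()['joints'].round(1))
E
```

```text
time_s: 20.57
tcp_pos: [0.5902, -0.1963, 0.1637]
eef_rot: [-180.0, -0.0, -162.0]
contact_force: [-0.5, 2.5, 1.6]
gripper_width: 0.0219
gripper_force: 44.3
time_s: 21.4
tcp_pos: [0.591, -0.1965, 0.2336]
eef_rot: [-179.9, 0.2, -162.0]
contact_force: [-0.1, -0.2, -0.8]
gripper_width: 0.022
gripper_force: 44.3
[(np.float64(6.2), 156, 71), (np.float64(6.2), 157, 68), (np.float64(6.2), 158, 67), (np.float64(5.6), 154, 73), (np.float64(5.6), 155, 72), (np.float64(5.6), 159, 62), (np.float64(5.4), 160, 56)]
[(np.float64(9.7), 158, 55), (np.float64(9.6), 157, 54), (np.float64(9.2), 156, 56), (np.float64(9.1), 159, 55), (np.float64(8.7), 155, 56), (np.float64(8.3), 160, 52), (np.float64(8.0), 154, 56)]
[ 0.5901 -0.1962  0.2313] [ 1.7999e+02 -3.0000e-02 -1.6200e+02] -> [-0.0897  0.3993  0.0023] [ 0.01 -0.03  0.  ]
[ 0.5901 -0.1962  0.2313] [ 1.7999e+02 -3.0000e-02 -1.6200e+02] -> [-0.0897  0.3993  0.0023] [ 5.00e-02 -0.00e+00 -1.44e+02]
[ -0.4  14.5  -3.3   0.  -72.3 -71.6]
```

The latch stayed at about 157.5°. Now I return to the stand at the same yaw, since the hole is round.

```bash
python3 -m pendant '[{"d":[-0.003,0.014,0]},{"d":[-0.009,0.042,0]},{"d":[-0.017,0.077,0]},{"d":[-0.025,0.112,0]},{"d":[-0.033,0.147,0]},{"d":[-0.041,0.182,0]},{"d":[-0.049,0.217,0]},{"d":[-0.057,0.252,0]},{"d":[-0.065,0.287,0]},{"d":[-0.072,0.322,0]},{"d":[-0.08,0.357,0]},{"d":[-0.086,0.384,0]}]' && python3 -m pendant '[{"d":[-0.004,0.01,0]},{"d":[-0.004,0.015,0]},{"d":[-0.004,0.015,0]},{"d":[-0.004,0.015,0]},{"d":[-0.004,0.015,0]}]';  python3 -c "
from h import *
go(.5517,.2112,.1043,-162)"
```

```text
time_s: 22.9
tcp_pos: [0.5525, 0.1985, 0.2318]
eef_rot: [180.0, 0.0, -161.9]
contact_force: [0.1, 0.2, -0.5]
gripper_width: 0.0218
gripper_force: 44.3
time_s: 23.32
tcp_pos: [0.5525, 0.2099, 0.2318]
eef_rot: [-180.0, -0.0, -162.1]
contact_force: [0.1, 0.2, -0.7]
gripper_width: 0.0218
gripper_force: 44.3
[0.5525 0.2099 0.2318] [-179.99   -0.   -162.05] -> [0.0004 0.0015 0.1275] [-0.01 -0.   -0.05]
```

```bash
python3 -m pendant '[{"d":[0.0004,0.0015,0.005]},{"d":[0.0004,0.0015,0.02]},{"d":[0.0004,0.0015,0.04]},{"d":[0.0004,0.0015,0.055]},{"d":[0.0004,0.0015,0.07]},{"d":[0.0004,0.0015,0.085]},{"d":[0.0004,0.0015,0.1]},{"d":[0.0004,0.0015,0.113]},{"d":[0.0004,0.0015,0.122]},{"d":[0.0004,0.0015,0.124]},{"d":[0.0004,0.0015,0.124]}]' && python3 -m pendant '[{"d":[0,0,0.001]},{"d":[0,0,0.002]},{"d":[0,0,0.0025]},{"d":[0,0,0.003]},{"d":[0,0,0.003]}]'
```

```text
time_s: 24.23
tcp_pos: [0.5516, 0.2118, 0.1072]
eef_rot: [-180.0, -0.0, -162.0]
contact_force: [1.0, -0.1, -0.6]
gripper_width: 0.0215
gripper_force: 44.3
time_s: 24.65
tcp_pos: [0.5517, 0.2125, 0.1049]
eef_rot: [180.0, 0.0, -162.0]
contact_force: [0.8, 0.4, -2.2]
gripper_width: 0.0221
gripper_force: 44.3
```

```bash
python3 -m pendant '[{"d":[0,0,0.0004]},{"d":[0,0,0.0006]},{"d":[0,0,0.0006]},{"d":[0,0,0.0006]}]'; python3 st.py
```

```text
time_s: 24.98
tcp_pos: [0.5518, 0.2125, 0.1043]
eef_rot: [180.0, 0.0, -162.0]
contact_force: [-0.4, -0.7, 1.1]
gripper_width: 0.0219
gripper_force: 44.3
F [-0.44 -0.19  0.84] M [0.113 0.094 0.041] [ 1.8000e+02  2.0000e-02 -1.6199e+02] [0.5518 0.2125 0.1043]
```

Contact of about 2 N, so the shoulder is on the stand. Open and retreat straight up.

```bash
python3 -m pendant '[{},{},{},{},{},{},{},{},{},{},{},{}]' 0.088 20 && python3 -m pendant '[{"d":[0,0,-0.01]},{"d":[0,0,-0.03]},{"d":[0,0,-0.05]},{"d":[0,0,-0.07]},{"d":[0,0,-0.09]},{"d":[0,0,-0.11]},{"d":[0,0,-0.13]},{"d":[0,0,-0.14]}]'; python3 -m pendant '[{"d":[-0.03,0,0]},{"d":[-0.06,0,0]},{"d":[-0.06,0.03,0]},{"d":[-0.06,0.065,0]},{"d":[-0.06,0.1,0]},{"d":[-0.06,0.135,0]},{"d":[-0.06,0.17,0]},{"d":[-0.06,0.2,0]},{"d":[-0.06,0.2,0]}]'; python3 - <<'E'
from h import *
from bar2 import fit
a=[]
for n,reg in(("scene",(slice(225,290),slice(360,412))),("top",(slice(165,210),slice(230,275)))):
    Q=np.nanmean([cap(n)[2] for _ in range(5)],0);fit(Q)
    for nm,X in(("0",np.load(n+"0.npz")['P']),("now",Q)):
        q=X[reg].reshape(-1,3);q=q[(q[:,2]>.148)&(q[:,2]<.175)];print(n,nm,len(q),q.mean(0).round(4),np.percentile(q[:,2],95).round(4))
f=r.capture("scene")["frame"];cv2.imwrite("pics/end.png",f[...,::-1])
E
```

```text
time_s: 26.13
tcp_pos: [0.5517, 0.2124, 0.1041]
eef_rot: [180.0, 0.0, -162.0]
contact_force: [0.0, -0.1, 0.7]
gripper_width: 0.0873
gripper_force: 0.0
time_s: 26.8
tcp_pos: [0.5526, 0.2127, 0.2477]
eef_rot: [180.0, 0.2, -162.0]
contact_force: [0.3, 0.8, 0.0]
gripper_width: 0.0876
gripper_force: 0.0
time_s: 27.55
tcp_pos: [0.5449, 0.4257, 0.243]
eef_rot: [180.0, -0.1, -161.8]
contact_force: [1.5, -0.5, -1.7]
gripper_width: 0.0873
gripper_force: 0.0
[(np.float64(6.4), 158, 67), (np.float64(6.2), 157, 68), (np.float64(5.8), 156, 72), (np.float64(5.5), 159, 61), (np.float64(5.1), 155, 71), (np.float64(4.8), 160, 60), (np.float64(4.7), 161, 56)]
scene 0 91 [0.5552 0.2122 0.1557] 0.1603
scene now 87 [0.5525 0.2119 0.1559] 0.1581
[(np.float64(9.7), 158, 54), (np.float64(9.6), 157, 53), (np.float64(9.3), 159, 55), (np.float64(9.0), 156, 55), (np.float64(8.8), 160, 52), (np.float64(8.5), 155, 56), (np.float64(8.3), 161, 53)]
top 0 68 [0.5513 0.2109 0.1552] 0.1596
top now 68 [0.5485 0.2105 0.1548] 0.1572
```

View pics/end.png

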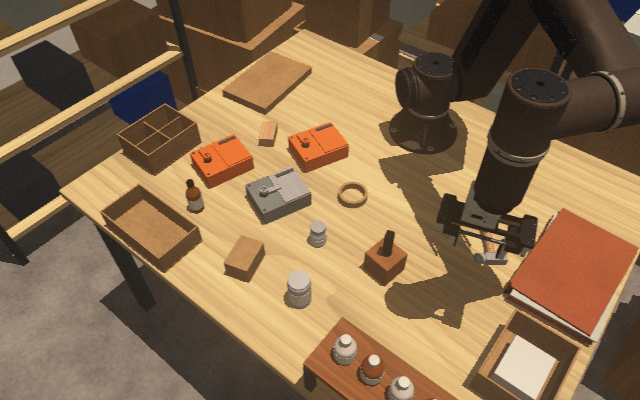

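The end picture shows the driver upright in its stand at (386,250), with the handle top back at its original height. The bar lies across onto the lid at (272,188), and the bystanders are where they were.

```bash
python3 -m pendant '[{},{}]' | head -2; python3 -c "
from plant import r
print(r.close_job())"
```

```text
time_s: 28.27
tcp_pos: [0.547, 0.4209, 0.2441]
the job is handed in; nothing more can be done
None
```

The job is handed in at about 28 s: the latch bar measures about 158° against the case's -x at about 158°, so it lies squarely across the lid, and the screwdriver is back upright in its stand at its original height; the blade happened to line up with the slot on the way down, so no searching rotation was needed, and contact stayed around 3 N.

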